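# Snib back the latch of a mortice lock

## Robot

A 6-joint arm with a two-finger parallel gripper is mounted at the origin on the work surface. World frame = base frame: x ahead of the robot, y to its left, z up, the work surface at z = 0. Lengths are in m, angles in rad, forces in N, time in s.
With the tool pointing down it reaches from about 0.35 to 0.775 m from the base axis. Payload 7.3 kg.
Tool frame: the origin (TCP) lies between the finger pads; the fingertips stand bot.tip_extent ahead of it and the grasp point (between the pads) lies 5 mm behind it (bot.tip_extent is the distance from the TCP to the fingertips, in m); z points along the fingers, y is the line along which they close (so a half turn about z gives the same grasp; the last joint's range is limited). The gripper opens to 92 mm and grips with 3 to 60 N. Pads are 19 mm wide; open, the fingers measure 130 mm over their backs; the gripper's body (75 mm by 190 mm) begins 47 mm behind the grasp point.
Start: joints at [1.009, 0.342, 1.524, -0, 1.275, -0.146], TCP at [0.212, 0.48, 0.241] pointing down, gripper open.
Joint ranges: [-2.53, 2.53], [-0.77, 2.02], [0.04, 2.7], [-1, 4.14], [0.28, 2.66], [-3.11, 3.11]. Speed limits (rad/s): [2.57, 2.57, 3.14, 3.14, 3.14, 3.14].

## Interface

Orientations are given as a unit quaternion [w, x, y, z].
In Python, from station import bot, optics, order gives the robot as it stands.
- The arm moves only by the tool arm_command, never from a script. Its argument "plan" is a list of rows, each an object of numbers: "x", "y", "z": the shift along the tool's x, y, z in units of 400 mm (1.0 is 400 mm); "ax", "ay", "az": the turn, a rotation vector about the tool's x, y, z in units of 30 degrees (1.0 is 30 degrees); "claw": the closure, from 0 (fully open) to 1 (shut). In form: [{"x": .., "y": .., "z": .., "ax": .., "ay": .., "az": .., "claw": ..}, ...]. A call has 1 to 20 rows; each row is the pose to reach, as a shift and turn from the pose commanded when the call began, along the tool's axes at that moment; what a row does not reach only later rows make up. A row lasts 1/8 s, in which the tool goes at most 62.5 mm and 10.7 degrees, less where a joint would pass 70% of its speed; a pose out of reach is approached as far as the arm can. A call with a number of a shift or a turn outside -1 to 1 is refused whole. A call with a gripper value outside its range is refused whole. The fingers move at their own pace and stop on an object; "squeeze" is the grip in N (left out, the last holds). Time passes only in rows, so rows that repeat a pose let the fingers close. It gives the time, the measured TCP pose, the force, the opening and the grip force at its end, in the units of the state.
- bot.observe(): the state, without advancing time (a new reading comes with each control period).
- optics.read_camera(name): name is "scene" or "top"; returns the picture (400x640x3 uint8, blue, green, red); there is no depth.
- optics.camera_params(name): a dict with "fx", "fy", "cx", "cy" (pixels), "cam_to_world" (4x4, takes a point from camera to world coordinates). Camera axes: x right, y up, looking along -z (the intrinsics and any distortion apply to the point x, -y, -z); pixel columns grow to the right and rows downward; lengths in m; the calibration is good to about 2 mm. A picture is of the moment at which its call begins. camera_params takes no time and is no camera call.
- order.finish_job(): hands the job in; it is judged then, once.
Trained networks look in the newest picture that a camera, given by its name, has taken for a name from the list of things; names that differ only in an ending like _2 or _b are one class to them, and where a whole thing is asked for, a point or a joint stands for the part that bears it (a point fixed in the world has none). Each returns a list of dicts, best first, with "confidence" (0 to 1); they miss things now and then, are a little off and sometimes report something else, mostly with a low value. They report only what shows in the picture. A call takes as long as a camera call.
- optics.recognise(camera, label): "uv" ([column, row] in pixels, amid what is visible of it).
- optics.trace(camera, label): "mask" (400x640 bool, what is visible of it) and "uv" ([column, row] in pixels, amid what is visible of it).
- optics.pinpoint(camera, label): "uv" ([column, row] in pixels: a listed point, or the origin of a listed thing).
The state is a dict: "time_s": time; "qpos": joint angles; "dq": joint speeds; "tau": joint torques, N m; "ee_pos": TCP position; "tcp_rot": TCP orientation; "contact_force": force on the tool from outside, world axes, zero at the start; "ft_torque": the same for the moment, N m; "width": finger opening in m; "finger_force": force on a finger pad.
Only numpy, scipy, OpenCV 4.12 (cv2) and the standard library are available. Lean on these libraries where they do the work, as an engineer would, in place of code of your own. Each camera call takes 0.05 s, during which the arm holds its last target. There are 200 camera calls.

## Task

A mortice lock is trial-fitted in an offcut of door stile that will be offered up to the frame next, so its spring latch has to be held back: press the bevelled latch bolt all the way into the lock and, while keeping it pressed in, slide the little snib beside it away from the bolt to the end of its slot, so that the bolt stays in when you let go. Press and slide gently, forcing neither, and leave the loose strike plate on the wood and the screwdriver and tin of screws beside it where they are.

Things in the scene. Friction and masses are not known exactly. Their poses are not given: they have to be found in the camera images.
- stile: Offcut of door stile, a mortice lock in its upward edge: light wood, 380 mm long, 44 thick, on edge in two notched feet; wood top 117 mm above the bench. Origin on the bench under the bolt; y along the stile. The lock is only trial-fitted: its steel faceplate (24 by 160 mm, y -45 to +115) has its top 3 to 10 mm above the wood, differently each time; bolt and snib go with it, so feel for their height
- mortice (a point): Point on the stile's upward edge at the wood's level, midway across its thickness and straight below the centre of the latch bolt. z up, y along the stile from the bolt towards the snib, x across. Nearest things on the edge: the snib (+y) and the loose strike plate (-y)
- bolt (a joint): Spring latch bolt, m pressed in: 0 out, 0.0125 at its stop. Brass, y -15 to +15 mm about mortice, 14 mm across, one side bevelled; flat crown x -6 to +1 mm, 14 mm above the faceplate when out, 1.5 mm at the stop. Spring: 5.5 N at first, 9.5 N at the stop; throws it out again when let go unless the snib holds it, then it comes back 1.5 mm. Over 30 N damages it
- snib (a joint): Snib, m slid along +y: 0 to 0.0015 at start, 0.009 at its slot's far end. Steel thumb-piece on the faceplate's middle line, 10 mm along y, 12 across, 9 high; at 0 its near face is at y = 19 mm from mortice. Slides at 2 N, stays where left. Its keeper inside stops it dead after 2 mm unless the bolt is in by over 11 mm; slid, it lies over the bolt's shoulder. Over 30 N damages it
- strike: Loose steel strike plate, 70 by 24 mm, 3 mm thick, flat on the stile's upward edge about 105 mm from the bolt (-y): leave it. Origin: centre of its underside
- driver: Screwdriver, 190 mm, dark wooden handle, on the bench beside the stile on its -x side: leave it
- screw_tin: Open tin of brass screws, 64 mm wide, 26 high, on the bench beside the stile on its +x side: leave it. Origin: centre of its underside

How it is judged:
By the outcome, as a careful person would: the job done as asked, in the order asked, and still so for the second after the job is handed in, with the robot touching nothing.
It also fails if it takes over 35 s, if anything falls off the work surface, if the arm or the gripper's body presses on something with over 40 N, if the wrist force passes 120 N, or if a joint passes its speed limit or range.

## Working session

There is one attempt and no reset: what is moved stays moved. The work goes in short steps, Python scripts to look and compute and a tool call to move; the robot and the scene stay as the last step left them, time stands still between calls to the robot, and variables do not carry over. Pictures are saved under pics/ and viewed, at most 10 in all, crops included, and the job is handed in when it is done.

Besides the shell and the picture viewer there is one more tool, called as a command line: name --argument value ..., lists and objects as JSON in quotes. arm_command: Moves the arm, as the interface text tells. Shifts and turns lie within -1 to 1; 1 stands for 400 mm of shift or 30 degrees of turn. Its arguments: {"type":"object","properties":{"plan":{"type":"array"},"squeeze":{"type":"number"}},"required":["plan"]}

```bash
mkdir -p pics; cat > h.py <<'E'
import numpy as np, cv2
from station import bot, optics, order
def ray(cam,uv):
    p=optics.camera_params(cam);T=np.array(p["cam_to_world"])
    d=np.array([(uv[0]-p["cx"])/p["fx"],-(uv[1]-p["cy"])/p["fy"],-1.])
    return T[:3,3],T[:3,:3]@d
def atz(cam,uv,z):
    o,d=ray(cam,uv);return o+d*(z-o[2])/d[2]
def proj(cam,P):
    p=optics.camera_params(cam);T=np.array(p["cam_to_world"])
    q=T[:3,:3].T@(np.array(P)-T[:3,3]);return [p["cx"]+p["fx"]*q[0]/-q[2],p["cy"]+p["fy"]*q[1]/q[2]]
E
python3 - <<'E'
from h import *
print(optics.camera_params("top"));s=bot.observe();print(s,bot.tip_extent)
for c in ("top","scene"):
    im=optics.read_camera(c);cv2.imwrite(f"pics/{c}0.png",im)
    for l in ("mortice","strike","stile","screw_tin","driver"):
        r=optics.pinpoint(c,l)[:2];print(c,l,[(np.round(a["uv"],1),round(a["confidence"],2),np.round(atz(c,a["uv"],{"mortice":.117,"strike":.117}.get(l,0)),4)) for a in r])
    for l in ("bolt","snib"):
        r=optics.recognise(c,l)[:2];print(c,l,[(np.round(a["uv"],1),round(a["confidence"],2),np.round(atz(c,a["uv"],.13),4)) for a in r])
E
```

```text
{'fx': 361.7042073610406, 'fy': 361.7042073610406, 'cx': 326.0564435758163, 'cy': 199.36510498208622, 'cam_to_world': array([[ 0.01230026,  0.99159766, -0.12877415,  0.44984115],
       [-0.99884579,  0.01816464,  0.04446502,  0.04117072],
       [ 0.04643055,  0.12807859,  0.99067658,  0.75985657],
       [ 0.        ,  0.        ,  0.        ,  1.        ]])}
{'time_s': 0.0, 'qpos': array([ 1.00902309e+00,  3.42741064e-01,  1.52502305e+00,  2.19831889e-05,
        1.27540520e+00, -1.45996707e-01]), 'dq': array([-1.29844134e-03,  5.19270736e-04,  2.59377621e-04,  8.27377978e-05,
       -1.51032675e-04, -1.05665444e-03]), 'tau': array([ 2.46312266e-03, -4.31246459e+01, -2.44220459e+01,  7.19482871e-02,
        5.60056453e-02, -1.42883441e-04]), 'ee_pos': array([0.21181008, 0.47995056, 0.24003333]), 'tcp_rot': array([-2.83053725e-04,  2.06397169e-01,  9.78467980e-01, -7.35838421e-04]), 'contact_force': array([-0.35036793, -0.23887112, -0.64703463]), 'ft_torque': array([-0.00888571,  0.01318503,  0.00120922]), 'finger_force': 0.0, 'width': 0.09174241848319843} 0.014
top mortice [(array
[... 492 characters left out ...]
 0.13  ]))]
top snib [(array([305.8, 222. ]), 0.43, array([0.4914, 0.0477, 0.13  ]))]
scene mortice [(array([284.8, 180.6]), 0.89, array([0.5101, 0.0226, 0.117 ]))]
scene strike [(array([268.9, 224.3]), 0.67, array([ 0.5484, -0.0574,  0.117 ]))]
scene stile [(array([286.1, 232.6]), 0.96, array([0.5041, 0.0257, 0.    ]))]
scene screw_tin [(array([331.3, 248.1]), 0.68, array([0.5819, 0.0424, 0.    ]))]
scene driver [(array([243.7, 220.8]), 0.97, array([0.4309, 0.0042, 0.    ]))]
scene bolt [(array([283.7, 165.4]), 0.46, array([0.4974, 0.0364, 0.13  ]))]
scene snib [(array([286.4, 261. ]), 0.45, array([ 0.6127, -0.0996,  0.13  ])), (array([285.2, 161.4]), 0.44, array([0.4933, 0.0449, 0.13  ]))]
```

```bash
python3 - <<'E'
from h import *
a=cv2.imread("pics/top0.png");b=cv2.imread("pics/scene0.png")
cv2.imwrite("pics/c1.png",cv2.resize(a[150:290,230:430],None,fx=4,fy=4,interpolation=cv2.INTER_CUBIC))
cv2.imwrite("pics/c2.png",cv2.resize(b[130:280,200:380],None,fx=4,fy=4,interpolation=cv2.INTER_CUBIC))
print(optics.camera_params("scene")["cam_to_world"])
E
```

```text
[[ 0.80288291 -0.41187698  0.43097144  0.85311733]
 [ 0.59613317  0.55220931 -0.58282941 -0.3694023 ]
 [ 0.00206758  0.72486014  0.68889295  0.57025756]
 [ 0.          0.          0.          1.        ]]
```

View pics/c1.png

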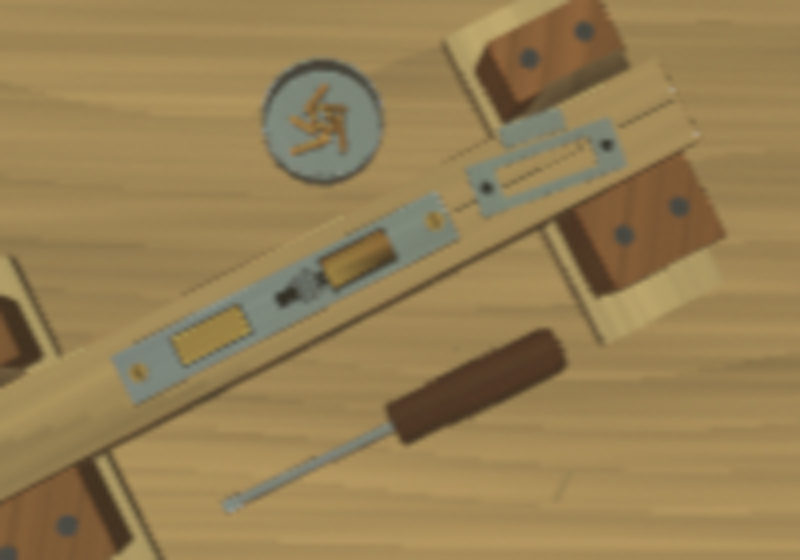

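View pics/c2.png

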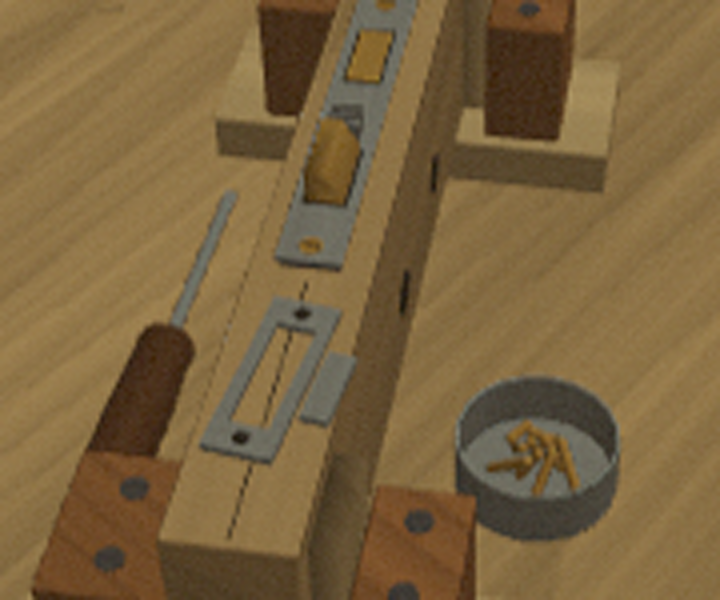

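Both crops agree. The plate runs from top-crop (125,380) to (450,215), the bolt is at about (358,259) and the snib at about (305,287), on the lower-left (+y) side. The strike is at about (545,168), and the tin and driver sit clear of the stile. Next I'll fit the plate.

```bash
python3 - <<'E'
from h import *
from scipy.spatial.transform import Rotation as R
f=lambda u,ox,oy:[ox+(u[0]+.5)/4-.5,oy+(u[1]+.5)/4-.5]
def tri(a,b):
    o1,d1=ray("top",a);o2,d2=ray("scene",b)
    s=np.linalg.lstsq(np.c_[d1,-d2],o2-o1,rcond=None)[0];p,q=o1+d1*s[0],o2+d2*s[1];return np.round((p+q)/2,4),np.round(p-q,4)
print("tri -y end",tri(f((460,238),230,150),f((277,262),200,130)),tri(f((440,193),230,150),f((343,268),200,130)))
print("deadbolt -x,+x..",tri(f((211.5,336),230,150),f((370,57),200,130)))
for z in (.120,.1235,.127):
    c=[atz("top",f(u,230,150),z)[:2] for u in ((113,357),(137,403),(440,193),(460,238))]
    A=(c[0]+c[1])/2;B=(c[2]+c[3])/2;L=np.linalg.norm(A-B);e=(A-B)/L
    print(z,L,np.linalg.norm(c[0]-c[1]),np.linalg.norm(c[2]-c[3]),"axis",e,"yaw",np.degrees(np.arctan2(e[1],e[0])),"mortice",B+e*45*L/160,"A",A,"B",B)
    for n,u,zz in(("bolt",(358,259),z+.012),("snib",(302,288),z+.009)):
        p=atz("top",f(u,230,150),zz)[:2]-(A+B)/2+e*.035;print(n,p@e,p@[e[1],-e[0]])
r=R.from_quat(np.roll(bot.observe()["tcp_rot"],-1));print(r.as_matrix().round(3))
E
```

```text
tri -y end (array([ 0.5162, -0.0201,  0.1235]), array([-0.0009, -0.0009, -0.    ])) (array([ 0.5366, -0.0105,  0.1247]), array([-0.0021, -0.002 , -0.0001]))
deadbolt -x,+x.. (array([0.4712, 0.0881, 0.126 ]), array([-0.0007, -0.0006, -0.0001]))
0.12 0.16004653043197092 0.02264625976012954 0.022042852888794037 axis [-0.46666416  0.8844346 ] yaw 117.81797672637475 mortice [0.50510208 0.02344189] A [0.45142009 0.12518145] B [ 0.52610807 -0.01636924]
bolt 0.001246904665641522 0.00041311166604627653
snib 0.02855614604491279 0.0003488424236579267
0.1235 0.1591710797757542 0.02252238526616615 0.0219222790158441 axis [-0.46666416  0.8844346 ] yaw 117.81797672637475 mortice [0.5047998  0.02353887] A [0.45141146 0.12472191] B [ 0.5256909 -0.0160545]
bolt 0.0014357371908210572 0.0004065640775766057
snib 0.028592400593318683 0.00034373866419695233
0.127 0.15829562911953754 0.02239851077220273 0.021801705142894163 axis [-0.46666416  0.8844346 ] yaw 117.81797672637475 mortice [0.50449753 0.02363584] A [0.45140282 0.12426238] B [ 0.52527372 -0.01573976]
bolt 0.0016245697160005613 0.0004000164891069262
snib 0.028628655141724548 0.0003386349047359658
[[-0.915  0.404  0.   ]
 [ 0.404  0.915  0.   ]
 [-0.     0.    -1.   ]]
```

arm_command --plan '[{"x": -0.1, "y": -0.06, "z": 0, "ax": 0, "ay": 0, "az": -0.15, "claw": 1}, {"x": -0.22, "y": -0.14, "z": 0, "ax": 0, "ay": 0, "az": -0.35, "claw": 1}, {"x": -0.34, "y": -0.22, "z": 0, "ax": 0, "ay": 0, "az": -0.5, "claw": 1}, {"x": -0.46, "y": -0.3, "z": 0, "ax": 0, "ay": 0, "az": -0.7, "claw": 1}, {"x": -0.57, "y": -0.38, "z": 0, "ax": 0, "ay": 0, "az": -0.86, "claw": 1}, {"x": -0.57, "y": -0.38, "z": 0, "ax": 0, "ay": 0, "az": -0.86, "claw": 1}, {"x": -0.57, "y": -0.38, "z": 0, "ax": 0, "ay": 0, "az": -0.86, "claw": 1}]' --squeeze 10

```text
time_s: 1.68
ee_pos: [0.3592, 0.2492, 0.2408]
tcp_rot: [-0.0, -0.016, 1.0, 0.0]
contact_force: [-0.4, 0.5, -0.4]
width: 0.0265
finger_force: 0.0
```

```bash
cat >> h.py <<'E'
from scipy.spatial.transform import Rotation as R
def go(target,yaw=117.82):
    s=bot.observe();r=R.from_quat(np.roll(s["tcp_rot"],-1)).as_matrix()
    a=np.radians(yaw);e=np.array([np.cos(a),np.sin(a),0]);z=np.array([0,0,-1.])
    G=np.c_[np.cross(e,z),e,z]
    print("t",s["time_s"],"pos",s["ee_pos"].round(4),"F",s["contact_force"].round(2),"w",s["width"],"q",s["qpos"].round(2))
    print("shift",(r.T@(np.array(target)-s["ee_pos"])/.4).round(4),"turn",(np.degrees(R.from_matrix(r.T@G).as_rotvec())/30).round(4))
E
python3 -c "
from h import *
go([.5066,.0171,.2])"
```

```text
t 1.675 pos [0.3592 0.2492 0.2408] F [-0.44  0.5  -0.37] w 0.026512234628875645 q [ 0.43  0.18  1.75  0.    1.21 -1.17]
shift [-0.3492 -0.5922  0.1017] turn [ 1.000e-03  2.000e-04 -8.644e-01]
```

arm_command --plan '[{"x": -0.07, "y": -0.12, "z": 0, "ax": 0, "ay": 0, "az": -0.17, "claw": 1}, {"x": -0.14, "y": -0.24, "z": 0, "ax": 0, "ay": 0, "az": -0.35, "claw": 1}, {"x": -0.21, "y": -0.36, "z": 0.02, "ax": 0, "ay": 0, "az": -0.52, "claw": 1}, {"x": -0.28, "y": -0.48, "z": 0.06, "ax": 0, "ay": 0, "az": -0.7, "claw": 1}, {"x": -0.3492, "y": -0.5922, "z": 0.1017, "ax": 0.001, "ay": 0, "az": -0.8644, "claw": 1}, {"x": -0.3492, "y": -0.5922, "z": 0.1017, "ax": 0.001, "ay": 0, "az": -0.8644, "claw": 1}, {"x": -0.3492, "y": -0.5922, "z": 0.1017, "ax": 0.001, "ay": 0, "az": -0.8644, "claw": 1}]'

```text
time_s: 2.55
ee_pos: [0.5067, 0.0186, 0.1999]
tcp_rot: [-0.0, -0.241, 0.97, 0.0]
contact_force: [-0.5, 0.2, -0.4]
width: 0.0004
finger_force: 0.0
```

```bash
python3 -c "
from h import *
go([.5066,.0171,.168])
b=optics.read_camera('scene');cv2.imwrite('pics/s1.png',cv2.resize(b[90:240,200:380],None,fx=4,fy=4,interpolation=cv2.INTER_CUBIC))"
```

```text
t 2.55 pos [0.5067 0.0186 0.1999] F [-0.54  0.22 -0.43] w 0.00037759327058779914 q [-0.11  0.35  1.64  0.    1.16 -2.17]
shift [ 0.002  -0.0033  0.0797] turn [ 0.0009 -0.001   0.0041]
```

View pics/s1.png

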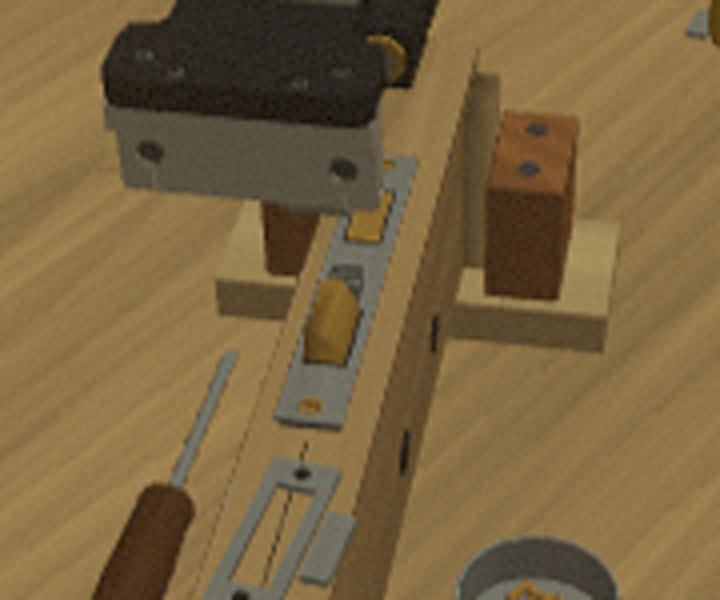

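The gripper's grey block is at crop (250,150) and the bolt and snib at (333,320) and (347,278), with no fingers showing below the block. I'll project the tip position and look again.

```bash
python3 -c "
from h import *
p=bot.observe()['ee_pos'];f=lambda z:[(q-o)*4 for q,o in zip(proj('scene',p+[0,0,z]),(200,90))]
print([f(z) for z in (-.014,.05,.1)])
e=np.array([-.4667,.8844,0]);x=np.array([.8844,.4667,0])
print([[(q-o)*4 for q,o in zip(proj('scene',p+a*e+b*x+[0,0,-.014]),(200,90))] for a in(-.019,.019) for b in(-.0095,.0095)])
b=optics.read_camera('scene');t=optics.read_camera('top');cv2.imwrite('pics/s2.png',np.vstack([cv2.resize(b[40:190,150:350],(800,600))[:, :]])) 
"
```

```text
[[np.float64(316.0099829979581), np.float64(208.47984889474697)], [np.float64(305.96363518332805), np.float64(42.53860924230321)], [np.float64(297.01747910991844), np.float64(-105.23013780266433)]]
[[np.float64(275.80070121265135), np.float64(240.02717086974394)], [np.float64(332.5033283538851), np.float64(245.53119850521477)], [np.float64(300.2547121219973), np.float64(173.08654105843948)], [np.float64(354.66966727027443), np.float64(178.1483071949358)]]
```

View pics/s2.png

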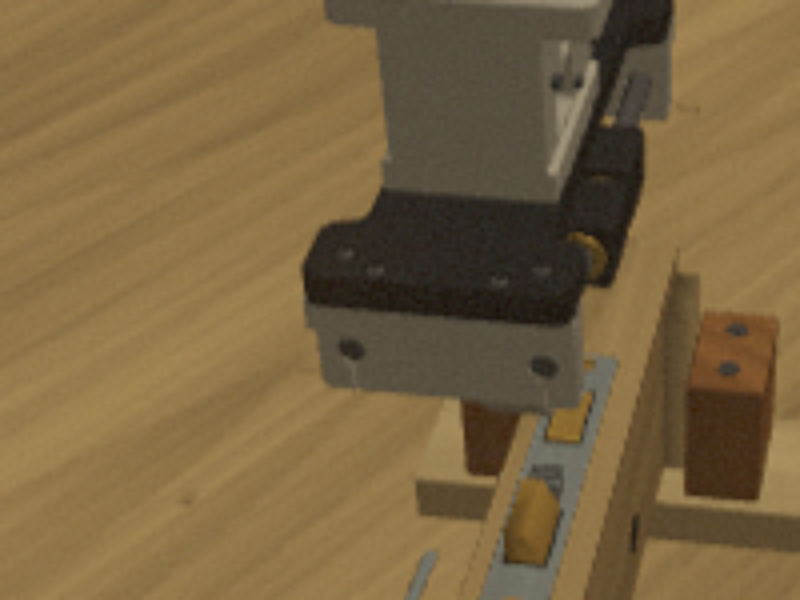

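The fingers are just hidden behind the gripper body, so the pose is consistent. I'll descend to just above the crown and then feel downwards.

arm_command --plan '[{"x": 0.002, "y": -0.0033, "z": 0.05, "az": 0.004, "ax": 0, "ay": 0, "claw": 1}, {"x": 0.002, "y": -0.0033, "z": 0.1, "az": 0.004, "ax": 0, "ay": 0, "claw": 1}, {"x": 0.002, "y": -0.0033, "z": 0.1, "az": 0.004, "ax": 0, "ay": 0, "claw": 1}, {"x": 0.002, "y": -0.0033, "z": 0.1, "az": 0.004, "ax": 0, "ay": 0, "claw": 1}]'

```text
time_s: 3.2
ee_pos: [0.5073, 0.0162, 0.1611]
tcp_rot: [0.001, -0.241, 0.971, -0.0]
contact_force: [0.1, 1.0, 0.0]
width: 0.0007
finger_force: 0.0
```

arm_command --plan '[{"x": 0, "y": 0, "z": 0.005, "ax": 0, "ay": 0, "az": 0, "claw": 1}, {"x": 0, "y": 0, "z": 0.01, "ax": 0, "ay": 0, "az": 0, "claw": 1}, {"x": 0, "y": 0, "z": 0.015, "ax": 0, "ay": 0, "az": 0, "claw": 1}, {"x": 0, "y": 0, "z": 0.015, "ax": 0, "ay": 0, "az": 0, "claw": 1}]'

```text
time_s: 3.7
ee_pos: [0.5068, 0.0156, 0.1539]
tcp_rot: [-0.0, -0.24, 0.971, -0.0]
contact_force: [0.3, 0.4, -0.1]
width: 0.0005
finger_force: 0.0
```

arm_command --plan '[{"x": 0, "y": 0, "z": 0.004, "ax": 0, "ay": 0, "az": 0, "claw": 1}, {"x": 0, "y": 0, "z": 0.008, "ax": 0, "ay": 0, "az": 0, "claw": 1}, {"x": 0, "y": 0, "z": 0.01, "ax": 0, "ay": 0, "az": 0, "claw": 1}, {"x": 0, "y": 0, "z": 0.01, "ax": 0, "ay": 0, "az": 0, "claw": 1}]'

```text
time_s: 4.2
ee_pos: [0.5071, 0.0156, 0.1505]
tcp_rot: [0.0, -0.24, 0.971, -0.0]
contact_force: [-2.0, 0.8, 6.3]
width: 0.0008
finger_force: 2.8
```

arm_command --plan '[{"x": 0, "y": 0, "z": 0.003, "ax": 0, "ay": 0, "az": 0, "claw": 1}, {"x": 0, "y": 0, "z": 0.006, "ax": 0, "ay": 0, "az": 0, "claw": 1}, {"x": 0, "y": 0, "z": 0.009, "ax": 0, "ay": 0, "az": 0, "claw": 1}, {"x": 0, "y": 0, "z": 0.012, "ax": 0, "ay": 0, "az": 0, "claw": 1}, {"x": 0, "y": 0, "z": 0.015, "ax": 0, "ay": 0, "az": 0, "claw": 1}, {"x": 0, "y": 0, "z": 0.0175, "ax": 0, "ay": 0, "az": 0, "claw": 1}, {"x": 0, "y": 0, "z": 0.0175, "ax": 0, "ay": 0, "az": 0, "claw": 1}]'

```text
time_s: 5.08
ee_pos: [0.5071, 0.0156, 0.1438]
tcp_rot: [0.0, -0.24, 0.971, -0.0]
contact_force: [-2.3, -0.5, 7.3]
width: 0.0006
finger_force: 3.9
```

arm_command --plan '[{"x": 0, "y": 0, "z": 0.0025, "ax": 0, "ay": 0, "az": 0, "claw": 1}, {"x": 0, "y": 0, "z": 0.005, "ax": 0, "ay": 0, "az": 0, "claw": 1}, {"x": 0, "y": 0, "z": 0.0065, "ax": 0, "ay": 0, "az": 0, "claw": 1}, {"x": 0, "y": 0, "z": 0.0065, "ax": 0, "ay": 0, "az": 0, "claw": 1}]'

```text
time_s: 5.58
ee_pos: [0.5071, 0.0156, 0.1413]
tcp_rot: [0.0, -0.24, 0.971, -0.0]
contact_force: [-3.2, -0.1, 8.4]
width: 0.0008
finger_force: 4.3
```

arm_command --plan '[{"x": 0, "y": 0, "z": 0.0013, "ax": 0, "ay": 0, "az": 0, "claw": 1}, {"x": 0, "y": 0, "z": 0.0025, "ax": 0, "ay": 0, "az": 0, "claw": 1}, {"x": 0, "y": 0, "z": 0.0025, "ax": 0, "ay": 0, "az": 0, "claw": 1}]'

```text
time_s: 5.95
ee_pos: [0.5071, 0.0156, 0.1405]
tcp_rot: [0.001, -0.24, 0.971, -0.0]
contact_force: [-2.6, 1.1, 9.7]
width: 0.0004
finger_force: 5.0
```

arm_command --plan '[{"x": 0, "y": 0, "z": 0.0013, "ax": 0, "ay": 0, "az": 0, "claw": 1}, {"x": 0, "y": 0, "z": 0.0025, "ax": 0, "ay": 0, "az": 0, "claw": 1}, {"x": 0, "y": 0, "z": 0.0025, "ax": 0, "ay": 0, "az": 0, "claw": 1}]'

```text
time_s: 6.32
ee_pos: [0.5072, 0.0156, 0.1403]
tcp_rot: [0.001, -0.24, 0.971, -0.001]
contact_force: [-6.0, 0.7, 16.8]
width: 0.0004
finger_force: 8.4
```

The bolt is at its stop: force jumped to 16.8 N with almost no travel, with the tip at z = 0.126, which matches the plate height I saw. I'll ease off slightly and slide towards the snib.

arm_command --plan '[{"x": 0, "y": 0, "z": -0.0008, "ax": 0, "ay": 0, "az": 0, "claw": 1}, {"x": 0, "y": 0.0025, "z": -0.0008, "ax": 0, "ay": 0, "az": 0, "claw": 1}, {"x": 0, "y": 0.005, "z": -0.0008, "ax": 0, "ay": 0, "az": 0, "claw": 1}, {"x": 0, "y": 0.0075, "z": -0.0008, "ax": 0, "ay": 0, "az": 0, "claw": 1}, {"x": 0, "y": 0.01, "z": -0.0008, "ax": 0, "ay": 0, "az": 0, "claw": 1}, {"x": 0, "y": 0.0125, "z": -0.0008, "ax": 0, "ay": 0, "az": 0, "claw": 1}, {"x": 0, "y": 0.0125, "z": -0.0008, "ax": 0, "ay": 0, "az": 0, "claw": 1}]'

```text
time_s: 7.2
ee_pos: [0.5067, 0.0185, 0.1405]
tcp_rot: [0.002, -0.24, 0.971, -0.002]
contact_force: [2.0, -6.8, 9.6]
width: 0.0004
finger_force: 4.8
```

arm_command --plan '[{"x": 0, "y": 0.0025, "z": 0.0006, "ax": 0, "ay": 0, "az": 0, "claw": 1}, {"x": 0, "y": 0.005, "z": 0.0006, "ax": 0, "ay": 0, "az": 0, "claw": 1}, {"x": 0, "y": 0.0075, "z": 0.0006, "ax": 0, "ay": 0, "az": 0, "claw": 1}, {"x": 0, "y": 0.01, "z": 0.0006, "ax": 0, "ay": 0, "az": 0, "claw": 1}, {"x": 0, "y": 0.01, "z": 0.0006, "ax": 0, "ay": 0, "az": 0, "claw": 1}]'

```text
time_s: 7.82
ee_pos: [0.5054, 0.022, 0.1405]
tcp_rot: [0.003, -0.24, 0.971, -0.003]
contact_force: [2.4, -5.9, 10.3]
width: 0.0003
finger_force: 5.0
```

arm_command --plan '[{"x": 0, "y": 0.0025, "z": 0.0003, "ax": 0, "ay": 0, "az": 0, "claw": 1}, {"x": 0, "y": 0.005, "z": 0.0003, "ax": 0, "ay": 0, "az": 0, "claw": 1}, {"x": 0, "y": 0.0075, "z": 0.0003, "ax": 0, "ay": 0, "az": 0, "claw": 1}, {"x": 0, "y": 0.01, "z": 0.0003, "ax": 0, "ay": 0, "az": 0, "claw": 1}, {"x": 0, "y": 0.01, "z": 0.0003, "ax": 0, "ay": 0, "az": 0, "claw": 1}]'

```text
time_s: 8.45
ee_pos: [0.5037, 0.0255, 0.1405]
tcp_rot: [0.003, -0.24, 0.971, -0.003]
contact_force: [2.0, -6.1, 11.1]
width: 0.0002
finger_force: 5.2
```

arm_command --plan '[{"x": 0, "y": 0.0025, "z": 0.0003, "ax": 0, "ay": 0, "az": 0, "claw": 1}, {"x": 0, "y": 0.005, "z": 0.0003, "ax": 0, "ay": 0, "az": 0, "claw": 1}, {"x": 0, "y": 0.0075, "z": 0.0003, "ax": 0, "ay": 0, "az": 0, "claw": 1}, {"x": 0, "y": 0.0075, "z": 0.0003, "ax": 0, "ay": 0, "az": 0, "claw": 1}]'

```text
time_s: 8.95
ee_pos: [0.5024, 0.0281, 0.1405]
tcp_rot: [0.004, -0.24, 0.971, -0.003]
contact_force: [2.6, -6.3, 10.1]
width: 0.0005
finger_force: 5.4
```

arm_command --plan '[{"x": 0, "y": 0.0025, "z": 0.0003, "ax": 0, "ay": 0, "az": 0, "claw": 1}, {"x": 0, "y": 0.005, "z": 0.0003, "ax": 0, "ay": 0, "az": 0, "claw": 1}, {"x": 0, "y": 0.0075, "z": 0.0003, "ax": 0, "ay": 0, "az": 0, "claw": 1}, {"x": 0, "y": 0.0075, "z": 0.0003, "ax": 0, "ay": 0, "az": 0, "claw": 1}]'

```text
time_s: 9.45
ee_pos: [0.5012, 0.0308, 0.1405]
tcp_rot: [0.004, -0.24, 0.971, -0.003]
contact_force: [2.8, -6.4, 11.7]
width: 0.0001
finger_force: 5.7
```

arm_command --plan '[{"x": 0, "y": 0.0025, "z": 0.0003, "ax": 0, "ay": 0, "az": 0, "claw": 1}, {"x": 0, "y": 0.005, "z": 0.0003, "ax": 0, "ay": 0, "az": 0, "claw": 1}, {"x": 0, "y": 0.005, "z": 0.0003, "ax": 0, "ay": 0, "az": 0, "claw": 1}]'

```text
time_s: 9.82
ee_pos: [0.5005, 0.0322, 0.1405]
tcp_rot: [0.004, -0.24, 0.971, -0.003]
contact_force: [3.7, -7.2, 12.0]
width: 0.0001
finger_force: 6.3
```

arm_command --plan '[{"x": 0, "y": 0.0025, "z": 0.0001, "ax": 0, "ay": 0, "az": 0, "claw": 1}, {"x": 0, "y": 0.005, "z": 0.0001, "ax": 0, "ay": 0, "az": 0, "claw": 1}, {"x": 0, "y": 0.005, "z": 0.0001, "ax": 0, "ay": 0, "az": 0, "claw": 1}]'

```text
time_s: 10.2
ee_pos: [0.4997, 0.0339, 0.1405]
tcp_rot: [0.004, -0.24, 0.971, -0.003]
contact_force: [4.4, -7.9, 10.8]
width: 0.0004
finger_force: 6.4
```

arm_command --plan '[{"x": 0, "y": 0.0025, "z": 0.0001, "ax": 0, "ay": 0, "az": 0, "claw": 1}, {"x": 0, "y": 0.005, "z": 0.0001, "ax": 0, "ay": 0, "az": 0, "claw": 1}, {"x": 0, "y": 0.005, "z": 0.0001, "ax": 0, "ay": 0, "az": 0, "claw": 1}]'

```text
time_s: 10.58
ee_pos: [0.4987, 0.0358, 0.1404]
tcp_rot: [0.004, -0.24, 0.971, -0.003]
contact_force: [3.8, -8.0, 11.7]
width: 0.0006
finger_force: 6.3
```

Lateral force is up about 2 N, so the snib is being pushed. I'll keep going in small steps.

arm_command --plan '[{"x": 0, "y": 0.0025, "z": 0.0001, "ax": 0, "ay": 0, "az": 0, "claw": 1}, {"x": 0, "y": 0.005, "z": 0.0001, "ax": 0, "ay": 0, "az": 0, "claw": 1}, {"x": 0, "y": 0.005, "z": 0.0001, "ax": 0, "ay": 0, "az": 0, "claw": 1}]'

```text
time_s: 10.95
ee_pos: [0.4976, 0.0377, 0.1403]
tcp_rot: [0.004, -0.24, 0.971, -0.003]
contact_force: [3.5, -6.7, 11.9]
width: 0.0003
finger_force: 6.2
```

arm_command --plan '[{"x": 0, "y": 0.0025, "z": 0.0001, "ax": 0, "ay": 0, "az": 0, "claw": 1}, {"x": 0, "y": 0.0038, "z": 0.0001, "ax": 0, "ay": 0, "az": 0, "claw": 1}, {"x": 0, "y": 0.0038, "z": 0.0001, "ax": 0, "ay": 0, "az": 0, "claw": 1}]'

```text
time_s: 11.32
ee_pos: [0.4969, 0.0391, 0.1402]
tcp_rot: [0.004, -0.24, 0.971, -0.003]
contact_force: [4.3, -7.4, 11.2]
width: 0.0001
finger_force: 6.2
```

arm_command --plan '[{"x": 0, "y": 0.0025, "z": 0.0001, "ax": 0, "ay": 0, "az": 0, "claw": 1}, {"x": 0, "y": 0.0038, "z": 0.0001, "ax": 0, "ay": 0, "az": 0, "claw": 1}, {"x": 0, "y": 0.0038, "z": 0.0001, "ax": 0, "ay": 0, "az": 0, "claw": 1}]'

```text
time_s: 11.7
ee_pos: [0.4967, 0.0395, 0.1403]
tcp_rot: [0.004, -0.24, 0.971, -0.004]
contact_force: [5.0, -12.9, 11.0]
width: 0.0005
finger_force: 8.4
```

arm_command --plan '[{"x": 0, "y": 0.0025, "z": 0.0001, "ax": 0, "ay": 0, "az": 0, "claw": 1}, {"x": 0, "y": 0.0025, "z": 0.0001, "ax": 0, "ay": 0, "az": 0, "claw": 1}]'

```text
time_s: 11.95
ee_pos: [0.4967, 0.0398, 0.1404]
tcp_rot: [0.005, -0.24, 0.971, -0.004]
contact_force: [5.7, -14.7, 10.2]
width: 0.0003
finger_force: 8.8
```

The snib has hit its end stop: lateral force jumped to about 15 N after about 8.5 mm of travel. I'll ease back and lift off.

arm_command --plan '[{"x": 0, "y": -0.004, "z": 0, "ax": 0, "ay": 0, "az": 0, "claw": 1}, {"x": 0, "y": -0.008, "z": 0, "ax": 0, "ay": 0, "az": 0, "claw": 1}, {"x": 0, "y": -0.008, "z": -0.005, "ax": 0, "ay": 0, "az": 0, "claw": 1}, {"x": 0, "y": -0.008, "z": -0.01, "ax": 0, "ay": 0, "az": 0, "claw": 1}, {"x": 0, "y": -0.008, "z": -0.02, "ax": 0, "ay": 0, "az": 0, "claw": 1}, {"x": 0, "y": -0.008, "z": -0.06, "ax": 0, "ay": 0, "az": 0, "claw": 1}, {"x": 0, "y": -0.008, "z": -0.15, "ax": 0, "ay": 0, "az": 0, "claw": 1}, {"x": 0, "y": 0.1, "z": -0.28, "ax": 0, "ay": 0, "az": 0, "claw": 1}, {"x": 0, "y": 0.2, "z": -0.35, "ax": 0, "ay": 0, "az": 0, "claw": 1}, {"x": 0, "y": 0.3, "z": -0.35, "ax": 0, "ay": 0, "az": 0, "claw": 1}, {"x": 0, "y": 0.35, "z": -0.35, "ax": 0, "ay": 0, "az": 0, "claw": 1}, {"x": 0, "y": 0.35, "z": -0.35, "ax": 0, "ay": 0, "az": 0, "claw": 1}]'

```text
time_s: 13.45
ee_pos: [0.4262, 0.168, 0.2776]
tcp_rot: [-0.0, -0.241, 0.97, -0.0]
contact_force: [0.3, -0.5, 0.6]
width: 0.0001
finger_force: 0.0
```

```bash
python3 -c "
from h import *
b=optics.read_camera('scene');cv2.imwrite('pics/s3.png',cv2.resize(b[130:280,200:380],None,fx=4,fy=4,interpolation=cv2.INTER_CUBIC))"
```

```text
(no output)
```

View pics/s3.png

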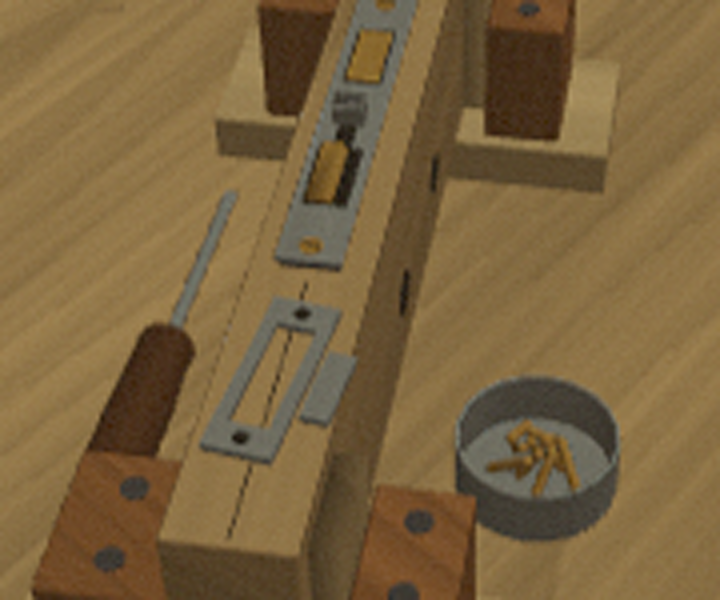

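The bolt stays in, almost flush, at (328,170). The snib is at the far end of its slot at (348,108), and the strike, driver and tin haven't moved. I'll hand in.

```bash
python3 -c "
from h import *
print(order.finish_job())"
```

```text
the job is handed in; nothing more can be done
None
```

The job is handed in: the latch bolt stays in, held by the snib at its slot's far end, the strike plate, screwdriver and tin are where they were, measured forces peaked at about 18 N and it took about 13.5 s; no verdict was returned.

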